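Draw a display stand's cam-lock joint tight

TASK

Take the red flat-blade screwdriver from its wooden block, set its blade in the slot of the brass cam disc in the stand's base board and turn it clockwise (seen from above) until the cam has drawn the back rail flush and the joint firms up snug. Stop as soon as it is snug: overtightening tears the bolt out of the rail. Then stand the screwdriver back in its block, blade down and fully home, and leave the jars, tape, lid and marker as they are.

Things in the scene. Friction and masses are not known exactly. Their poses are not given: they have to be found in the camera images.
- driver_grip (a point): red screwdriver, 128 mm long, blade down in the wooden block; this point is on its axis, 95 mm above the blade's tip. The handle is a rounded bar 30 mm (its x) by 28 mm (its y), from 43 mm below to 31 mm above this point: grasp it on the two flats facing its y. z points from blade to handle. About 0.11 kg
- driver_tip (a point): middle of the screwdriver's blade end, on its axis. The blade is 14 mm wide along its x, 4 mm thick along its y and 14 mm long; above it comes a round shank 7 mm thick and, 46 mm above the tip, a collar 22 mm wide that rests on the block when the screwdriver stands home
- cam_slot (a point): centre of the slot's mouth in the top face of the brass cam disc (39 mm across), on the disc's axis, flush with the base board's top 30 mm above the table. The slot runs along this frame's x: 17.5 mm long, 6 mm wide (its y), 9 mm deep; z is up. The frame turns with the disc; the slot looks the same after half a turn
- cam (a joint): turn of the cam disc in rad, growing clockwise seen from above; about 0 when open, end stop at 1.95; it stays where it is left. Disc friction is about 0.06 N m. After 0.2 to 0.5 rad the hook grabs the bolt head; the rail comes flush somewhere between 0.4 and 1.3 rad, depending on how far the bolt is screwed in, which cannot be seen
- rail_top (a point): middle of the top face of the loose back rail, an upright board 18 mm thick, 200 mm long and 60 mm high at the far edge of the base board, 45 mm from the cam's axis when flush
- back_rail (a joint): gap between back rail and base board in m: 0 is flush, about 0.003 at the start; the rail slides on two dowels with about 3 N of friction
- stand_base: the stand's base board, fixed to the table, 130 x 200 mm, 30 mm thick, with a fixed front rail 60 mm high; origin on the table under the cam's axis, x towards the back rail, z up; the front rail's face is 94 mm from the cam's axis along -x
- cam_hook: spiral hook under the cam disc (hidden); origin on the cam's axis at table height, turns with the disc. Till the rail is flush the turning moment is about 0.1 N m; from there the bolt's tension rises by about 180 N and the moment by about 1.3 N m per rad of the cam. Stop at 0.23 to 0.3 N m; 0.38 N m is too much
- bolt_head: ball head, 10 mm across, of the steel bolt in the back rail (hidden in the board), origin at its centre, 12 mm above the table; the hook holds it once the cam has turned. Snug is a tension of 15 N or more; the bolt tears out above 40 N
- block_hole (a point): centre of the hole's mouth in the top of the fixed wooden tool block (80 x 70 x 50 mm), 50 mm above the table; the hole is 18 mm along this frame's x, 10 mm along its y, 48 mm deep. With the screwdriver home its tip is 46 mm below this point
- lidded_jar: candle jar with cream lid, 72 mm wide, 90 mm high, origin under it; bystander
- scent_jar: small jar with a coloured label, 58 mm wide, 82 mm high, origin under it; bystander
- tape: roll of tape lying flat, 104 mm wide, 24 mm high, origin under it; bystander
- loose_lid: cream jar lid, 71 mm wide, 13 mm high, origin under it; bystander
- pen: black marker, 128 mm long, 19 mm thick, lying; bystander

How it is judged:
On the way, in this order (a step that is already met when the one before it is completed fails the run):
1. the screwdriver's blade is down in the cam's slot (z of driver_tip in the frame of cam_slot below -0.006 m and horizontal distance between driver_tip and cam_slot below 0.004 m), for 0.1 s.
2. with the blade in the slot, the rail is drawn flush and the hook holds the bolt at 15 N or more (z of driver_tip in the frame of cam_slot below -0.004 m and horizontal distance between driver_tip and cam_slot below 0.005 m and value of joint back_rail below 0.0008 m and contact force between cam_hook and bolt_head above 15 N), for 0.2 s.
At the end, for the whole second after the job is handed in: The back rail is flush with the base board (gap under 0.8 mm), the hook still holds the bolt with 12 N or more, and the screwdriver stands at rest in the block's hole, blade down, upright within 0.12 rad, its tip 43 mm or more below the hole's mouth (value of joint back_rail below 0.0008 m and contact force between cam_hook and bolt_head above 12 N and horizontal distance between driver_tip and block_hole below 0.008 m and z of driver_tip in the frame of block_hole below -0.043 m and angle between driver_tip's own z axis and vertical below 0.12 rad and linear speed of driver below 0.02 m/s); the robot touches nothing.
It fails at once if the bolt is overtightened (tension above 40 N) (contact force between cam_hook and bolt_head above 40 N).
It fails at once if a bystander is moved more than 2 cm (distance of any of lidded_jar, scent_jar, tape, loose_lid, pen from where it was at the start of the episode above 0.02 m).
It also fails if it takes over 70 s, if anything falls off the work surface, if the arm or the gripper's body presses on something with over 40 N, if the wrist force passes 120 N, or if a joint passes its speed limit or range.

ROBOT

A 7-joint arm with a two-finger parallel gripper is mounted at the origin on a cart in front of the work surface, level with it; the furniture and walls round the work are solid. World frame = base frame: x ahead of the robot, y to its left, z up, the work surface at z = 0. Lengths are in m, angles in rad, forces in N, time in s.
With the tool pointing down it reaches from about 0.425 to 0.95 m from the base axis. Payload 4.7 kg.
Tool frame: the origin (TCP) lies on the centre line of the jaws, within the pads' length; the fingertips stand r.tip_extent ahead of it and the grasp point (between the pads) lies 5 mm behind it (r.tip_extent is the distance from the TCP to the fingertips, in m); z points along the fingers, y is the line along which they close (so a half turn about z gives the same grasp; the last joint's range is limited). The gripper opens to 85 mm and grips with 20 to 120 N. Pads are 22 mm wide; open, the fingers measure 114 mm over their backs; the gripper's body (76 mm by 85 mm) begins 54 mm behind the grasp point. The pads swing forward as they close: fully open they stand 13 mm farther back than shut.
Start: joints at [-1.352, 0.469, -0.049, 1.532, 0.024, 1.141, -0.082], TCP at [0.166, 0.654, 0.245] pointing down, gripper open.
Joint ranges: [-2.59, 2.59], [-0.33, 1.99], [-1.39, 1.29], [0.1, 2.45], [-1.04, 4.18], [0.21, 1.99], [-2.66, 2.66]. Speed limits (rad/s): [2.57, 2.57, 3.14, 3.14, 3.14, 3.14, 3.14].

INTERFACE

Orientations are given as a unit quaternion [x, y, z, w].
In Python, from plant import r gives the robot as it stands.
- The arm moves only by the tool step_arm, never from a script. Its argument "targets" is one flat list of numbers, 6 for each row, row after row: the shift along the tool's x, y, z scaled (see below), then the turn, a rotation vector about the tool's x, y, z scaled (see below). In form: [dx, dy, dz, wx, wy, wz, dx, dy, dz, wx, wy, wz, ...]. A call has 1 to 5 rows; each row shifts and turns the commanded pose from where the row before left it, along the tool's axes as they then stand; what a row does not reach is not made up. The controller multiplies each number of a shift by 0.02 m and each number of a turn by 360 degrees. A row lasts 1/12 s, in which the tool goes at most 41.7 mm and 7.16 degrees, less where a joint would pass 70% of its speed; a pose out of reach is approached as far as the arm can. A call with a number of a shift or a turn outside -1 to 1 is refused whole. A call with a gripper value outside its range is refused whole. "grip" is the opening, from 0 (shut) to 1 (fully open), set as the call begins (left out, the last holds). The fingers move at their own pace and stop on an object; "newtons" is the grip in N (left out, the last holds). Time passes only in rows, so rows that do not move let the fingers close. It gives the time, the measured TCP pose, the force, the opening and the grip force at its end, in the units of the state.
- r.read_state(): the state, without advancing time (a new reading comes with each control period).
- r.get_image(name): name is "scene" or "side" or "wrist"; returns the picture (384x512x3 uint8, red, green, blue); there is no depth.
- r.camera_params(name): a dict with "fx", "fy", "cx", "cy" (pixels), "dist" ([k1, k2, p1, p2, k3] as OpenCV has them; the pictures are not rectified), "rvec" (rotation vector, rad) and "tvec" (3), from world to camera coordinates, as OpenCV has them. Camera axes: x right, y down, z forward; pixel columns grow to the right and rows downward; lengths in m; the calibration is good to about 2 mm. A picture is of the moment at which its call begins: read the wrist's pose just before it. camera_params takes no time and is no camera call; for the wrist camera it gives the pose at the moment of the call.
- r.finish_job(): hands the job in; it is judged then, once.
The state is a dict: "t": time; "joint_pos": joint angles; "joint_vel": joint speeds; "effort": joint torques, N m; "position": TCP position; "ee_rot": TCP orientation; "ft_force": force on the tool from outside, world axes, zero at the start; "ft_torque": the same for the moment, N m; "opening": finger opening in m; "grasp_force": force on a finger pad.
Only numpy, scipy, OpenCV 4.12 (cv2) and the standard library are available. Lean on these libraries where they do the work, as an engineer would, in place of code of your own. Each camera call takes 0.05 s, during which the arm holds its last target. There are 200 camera calls.

## Working session

There is one attempt and no reset: what is moved stays moved. The work goes in short steps, Python scripts to look and compute and a tool call to move; the robot and the scene stay as the last step left them, time stands still between calls to the robot, and variables do not carry over. Pictures are saved under pics/ and viewed, at most 10 in all, crops included, and the job is handed in when it is done.

Besides the shell and the picture viewer there is one more tool, called by a JSON object that holds its "method" and its "body". step_arm: Moves the arm, as the interface text tells. Its arguments: {"type":"object","properties":{"targets":{"type":"array"},"grip":{"type":"number"},"newtons":{"type":"number"}},"required":["targets"]}

```bash
mkdir -p pics; ls
python3 - <<'E'
from plant import r
import cv2,numpy as np
s=r.read_state();print({k:np.round(v,3).tolist() for k,v in s.items()},r.tip_extent)
a=r.get_image("scene");b=r.get_image("side")
cv2.imwrite("pics/scene.png",a[:,:,::-1]);cv2.imwrite("pics/side.png",b[:,:,::-1])
for n in("scene","side"):
  p=r.camera_params(n);R=cv2.Rodrigues(np.array(p["rvec"]))[0];print(n,p,-R.T@np.array(p["tvec"]).ravel(),R[2])
E
```

```text
pics
{'t': 0.0, 'joint_pos': [-1.352, 0.469, -0.049, 1.534, 0.024, 1.141, -0.082], 'joint_vel': [-0.001, 0.001, 0.001, 0.002, -0.001, 0.0, -0.002], 'effort': [-0.001, -51.03, -0.047, -23.771, 0.011, 0.008, -0.0], 'position': [0.165, 0.654, 0.244], 'ee_rot': [0.124, 0.992, -0.001, -0.0], 'ft_force': [-0.297, -0.259, 0.197], 'ft_torque': [0.012, -0.006, -0.009], 'grasp_force': 0.0, 'opening': 0.085} 0.014
scene {'fx': 432.26701057742594, 'fy': 432.26701057742594, 'cx': 257.2991976478333, 'cy': 195.15496566294516, 'dist': array([-0.09537654,  0.        ,  0.        ,  0.        ,  0.        ]), 'rvec': array([ 1.84200198, -0.98919296,  0.61063718]), 'tvec': array([-0.41359217,  0.25495786,  0.75139819])} [-0.23636369 -0.65332735  0.56387658] [ 0.74530635  0.49445377 -0.44725152]
side {'fx': 460.31235963097043, 'fy': 460.31235963097043, 'cx': 244.16566638217435, 'cy': 189.5248895126322, 'dist': array([0.00959384, 0.        , 0.        , 0.        , 0.        ]), 'rvec': array([ 2.12189629, -0.05799332,  0.06659605]), 'tvec': array([-0.54760931,  0.01696904,  1.3386878 ])} [ 0.45134009 -1.16497868  0.72894838] [ 0.07102361  0.84894383 -0.52368886]
```

View pics/scene.png

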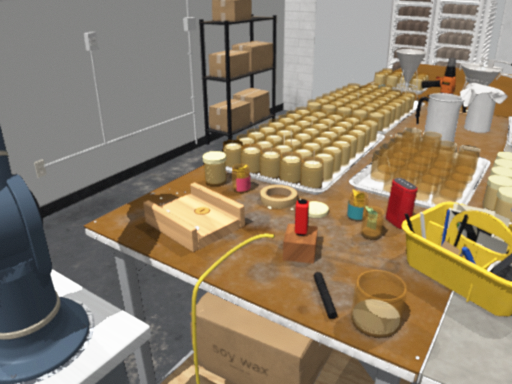

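View pics/side.png

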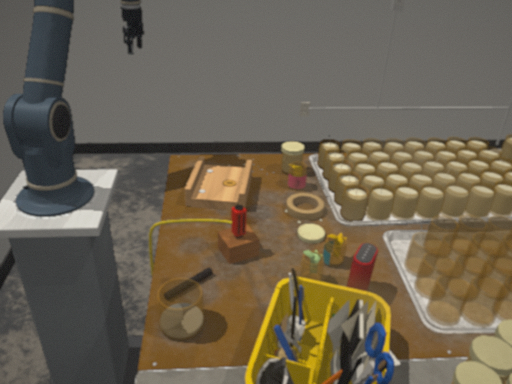

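The scene view has the screwdriver handle at (301,217), the block at (300,243), and the cam at (202,211). In the side view the handle is at (238,221) and the cam at (229,183).

```bash
cat > h.py <<'E'
from plant import r
import cv2,numpy as np
from scipy.spatial.transform import Rotation as Ro
def ray(n,px,p=None):
    p=p or r.camera_params(n);R=cv2.Rodrigues(np.array(p["rvec"]))[0]
    K=np.array([[p["fx"],0,p["cx"]],[0,p["fy"],p["cy"]],[0,0,1]])
    u=cv2.undistortPoints(np.array([[px]],float),K,np.array(p["dist"]))[0,0]
    return -R.T@np.array(p["tvec"]).ravel(), R.T@np.array([*u,1])
def onz(n,px,z,p=None):
    o,d=ray(n,px,p);return o+d*(z-o[2])/d[2]
def tri(a,b):
    A=np.zeros((3,3));B=np.zeros(3)
    for o,d in(a,b):
        d=d/np.linalg.norm(d);M=np.eye(3)-np.outer(d,d);A+=M;B+=M@o
    return np.linalg.solve(A,B)
def proj(n,P,p=None):
    p=p or r.camera_params(n)
    K=np.array([[p["fx"],0,p["cx"]],[0,p["fy"],p["cy"]],[0,0,1]])
    return cv2.projectPoints(np.array(P,float).reshape(-1,3),np.array(p["rvec"]),np.array(p["tvec"]),K,np.array(p["dist"]))[0][:,0]
def togo(pos,yaw=None):
    """shift in tool units (0.02 m) and turn in units of 360deg to reach TCP pos, tool down, tool x at yaw"""
    s=r.read_state();T=Ro.from_quat(s["ee_rot"])
    x=T.as_matrix()[:,0];print("pos",np.round(s["position"],4),"t",round(s["t"],2),"yaw deg",np.degrees(np.arctan2(x[1],x[0])).round(2))
    print("shift units",np.round(T.inv().apply(np.array(pos)-s["position"])/0.02,3))
    if yaw is not None:
        G=Ro.from_matrix(np.array([[np.cos(yaw),np.sin(yaw),0],[np.sin(yaw),-np.cos(yaw),0],[0,0,-1]]).T.T)
        print("turn units",np.round((T.inv()*G).as_rotvec()/(2*np.pi),4))
E
python3 - <<'E'
from h import *
print("grip",tri(ray("scene",(301,217)),ray("side",(238,221))))
print("cam",onz("scene",(202,211),.03),onz("side",(229,183),.03))
s=r.read_state();p=r.camera_params("wrist");o=-cv2.Rodrigues(p["rvec"])[0].T@p["tvec"].ravel();T=Ro.from_quat(s["ee_rot"]).as_matrix()
print("wristcam in tool",T.T@(o-s["position"]),"fwd",T.T@cv2.Rodrigues(p["rvec"])[0][2],p["fx"],p["dist"]);print(T)
E
```

```text
grip [ 0.51354707 -0.27246102  0.0912285 ]
cam [0.49856688 0.00530679 0.03      ] [0.50368483 0.00617863 0.03      ]
wristcam in tool [ 0.06619262 -0.00024055 -0.12746901] fwd [-2.62282222e-01  7.95743759e-04  9.64990882e-01] 267.47792323329554 [-0.03502091  0.          0.          0.          0.        ]
[[-9.69472562e-01  2.45199473e-01 -4.12565958e-04]
 [ 2.45199819e-01  9.69471045e-01 -1.71504216e-03]
 [-2.05566839e-05 -1.76384742e-03 -9.99998444e-01]]
```

{"method": "step_arm", "body": {"targets": [-1,-0.9,0,0,0,0,-1,-0.9,0,0,0,0,-1,-0.9,0,0,0,0,-1,-0.9,0,0,0,0,-1,-0.9,0,0,0,0]}}

```text
t: 0.52
position: [0.2409, 0.5412, 0.2448]
ee_rot: [0.123, 0.992, -0.001, -0.0]
ft_force: [0.2, 0.8, -0.5]
opening: 0.0855
grasp_force: 0.0
```

{"method": "step_arm", "body": {"targets": [-1,-0.9,0,0,0,0,-1,-0.9,0,0,0,0,-1,-0.9,0,0,0,0,-1,-0.9,0,0,0,0,-1,-0.9,0,0,0,0]}}

```text
t: 0.93
position: [0.3157, 0.4294, 0.245]
ee_rot: [0.124, 0.992, -0.0, -0.0]
ft_force: [0.5, -0.4, -0.3]
opening: 0.0853
grasp_force: 0.0
```

{"method": "step_arm", "body": {"targets": [-1,-0.9,0,0,0,0,-1,-0.9,0,0,0,0,-1,-0.9,0,0,0,0,-1,-0.9,0,0,0,0,-1,-0.9,0,0,0,0]}}

```text
t: 1.35
position: [0.3905, 0.3176, 0.245]
ee_rot: [0.124, 0.992, -0.0, -0.0]
ft_force: [-0.1, 0.5, -0.7]
opening: 0.0857
grasp_force: 0.0
```

{"method": "step_arm", "body": {"targets": [-0.65,-1,0,0,0,0,-0.65,-1,0,0,0,0,-0.65,-1,0,0,0,0,-0.65,-1,0,0,0,0,-0.65,-1,0,0,0,0]}}

```text
t: 1.77
position: [0.4286, 0.2049, 0.245]
ee_rot: [0.124, 0.992, -0.0, -0.0]
ft_force: [0.7, 0.1, -0.5]
opening: 0.0852
grasp_force: 0.0
```

{"method": "step_arm", "body": {"targets": [-0.65,-1,0,0,0,0,-0.65,-1,0,0,0,0,-0.65,-1,0,0,0,0,-0.65,-1,0,0,0,0,-0.65,-1,0,0,0,0]}}

```text
t: 2.18
position: [0.467, 0.0921, 0.245]
ee_rot: [0.124, 0.992, -0.0, -0.0]
ft_force: [-0.8, 0.2, -0.3]
opening: 0.0856
grasp_force: 0.0
```

{"method": "step_arm", "body": {"targets": [-0.65,-1,0,0,0,0,-0.65,-1,0,0,0,0,-0.65,-1,0,0,0,0,-0.65,-1,0,0,0,0]}}

```text
t: 2.52
position: [0.4978, 0.0018, 0.245]
ee_rot: [0.124, 0.992, 0.0, -0.0]
ft_force: [0.5, 1.4, -0.4]
opening: 0.0852
grasp_force: 0.0
```

Run:
```python
from h import *
s=r.read_state();print(s["t"],s["position"],s["ee_rot"],np.round(s["joint_pos"],3),s["joint_vel"].round(3) if hasattr(s["joint_vel"],"round") else s["joint_vel"])
p=r.camera_params("wrist");a=r.get_image("wrist");np.savez("w1.npz",**p);cv2.imwrite("pics/w1.png",a[:,:,::-1])
print(proj("wrist",(.50,.006,.03)))
```

```text
2.5167 [0.49782035 0.00184658 0.24503099] [ 1.23542338e-01  9.92339260e-01  1.48482160e-05 -2.88210063e-04] [-0.397  0.179  0.354  1.961 -0.073  1.014  1.314] [ 0.42   0.159  0.206 -0.17  -0.1    0.033  0.661]
[[259.53397235 167.28040413]]
```

View pics/w1.png

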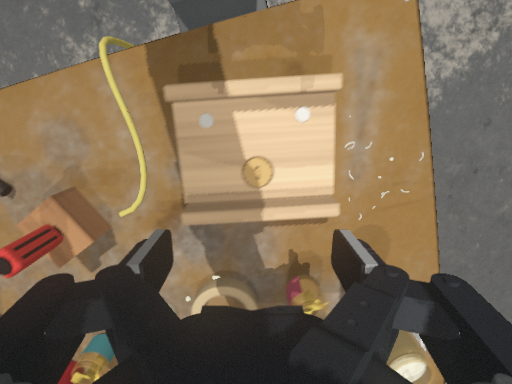

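Wrist view: the cam disc is at (258,172) with its rails at rows 85 and 213, and the red driver leans out of view at left (30,248). I'll go lower for a closer look.

{"method": "step_arm", "body": {"targets": [0,0,1,0,0,0,0,0,1,0,0,0,0,0,1,0,0,0,0,0,1,0,0,0,0,0,1,0,0,0]}}

```text
t: 2.98
position: [0.4975, 0.0031, 0.1442]
ee_rot: [0.124, 0.992, 0.0, -0.0]
ft_force: [0.1, -0.0, -0.7]
opening: 0.0854
grasp_force: 0.0
```

{"method": "step_arm", "body": {"targets": [0,0,0.8,0,0,0,0,0,0,0,0,0,0,0,0,0,0,0,0,0,0,0,0,0]}}

```text
t: 3.32
position: [0.4985, 0.003, 0.13]
ee_rot: [0.124, 0.992, 0.0, 0.001]
ft_force: [-0.5, 0.1, 1.0]
opening: 0.0852
grasp_force: 0.0
```

Run:
```python
from h import *
s=r.read_state();print(s["t"],s["position"],s["ee_rot"],np.round(s["joint_pos"],3))
p=r.camera_params("wrist");a=r.get_image("wrist");np.savez("w2.npz",**p);cv2.imwrite("pics/w2full.png",a[:,:,::-1])
u,v=proj("wrist",(.50,.006,.03),p)[0].astype(int);print(u,v)
c=a[v-50:v+50,u-65:u+65];print("origin",u-65,v-50)
cv2.imwrite("pics/w2.png",cv2.resize(c[:,:,::-1],None,fx=6,fy=6,interpolation=cv2.INTER_CUBIC))
```

```text
3.3167 [0.498456   0.00303889 0.13001451] [1.23580934e-01 9.92334332e-01 1.53982037e-04 5.49458236e-04] [-0.357  0.334  0.325  2.078 -0.154  0.751  1.386]
255 194
origin 190 144
```

View pics/w2.png

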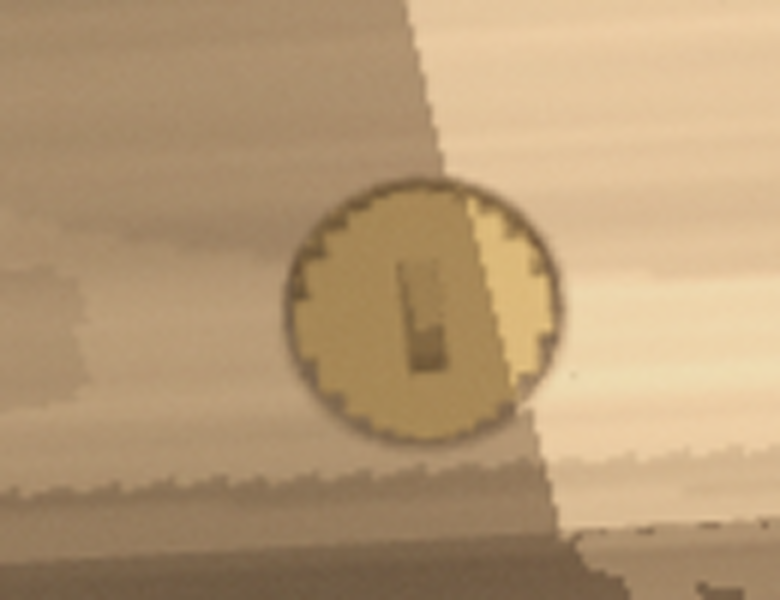

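The brass disc is centred at about crop (425,311) and the slot runs from (418,262) to (428,372), i.e. full-image centre about (260.5,195.6).

Run:
```python
from h import *
p=dict(np.load("w2.npz"))
f=lambda x,y:onz("wrist",(190+(x+.5)/6-.5,144+(y+.5)/6-.5),.03,p)
print("disc L/R/T/B",[f(*q).round(4) for q in((286,310),(563,310),(425,178),(425,443))])
c1=(f(286,310)+f(563,310)+f(425,178)+f(425,443))/4
a,b=f(418,262),f(428,372);print("disc centre",c1,"slot",(a+b)/2,"yaw",np.degrees(np.arctan2(*(a-b)[1::-1])),np.linalg.norm(a-b))
# base board edge dir
a,b=f(0,497),f(510,465);print("rail edge",a,b,np.degrees(np.arctan2(*(b-a)[1::-1])))
togo((.47,-.26,.20))
```

```text
disc L/R/T/B [array([ 0.4969, -0.0099,  0.03  ]), array([0.5069, 0.0299, 0.03  ]), array([0.4826, 0.0148, 0.03  ]), array([0.5224, 0.0051, 0.03  ])]
disc centre [0.50221871 0.00998539 0.03      ] slot [0.50302013 0.00952746 0.03      ] yaw 171.34132154832378 0.017094965920912447
rail edge [ 0.51515222 -0.06005411  0.03      ] [0.52901577 0.01683049 0.03      ] 79.7784683519976
pos [0.4987 0.0031 0.1303] t 3.37 yaw deg 165.8
shift units [ -1.84  -13.101  -3.491]
```

{"method": "step_arm", "body": {"targets": [-0.28,-0.94,-0.7,0,0,0,-0.28,-0.94,-0.7,0,0,0,-0.28,-0.94,-0.7,0,0,0,-0.28,-0.94,-0.7,0,0,0,-0.28,-0.94,-0.7,0,0,0]}}

```text
t: 3.78
position: [0.5025, -0.096, 0.2014]
ee_rot: [0.124, 0.992, 0.0, 0.001]
ft_force: [-0.3, 0.6, -0.1]
opening: 0.0855
grasp_force: 0.0
```

{"method": "step_arm", "body": {"targets": [-0.28,-0.94,-0.7,0,0,0,-0.28,-0.94,-0.7,0,0,0,-0.28,-0.94,-0.6,0,0,0,-0.28,-0.94,0,0,0,0,-0.28,-0.94,0,0,0,0]}}

```text
t: 4.2
position: [0.5069, -0.1943, 0.2418]
ee_rot: [0.124, 0.992, 0.0, 0.002]
ft_force: [-0.0, -0.3, -0.0]
opening: 0.0852
grasp_force: 0.0
```

{"method": "step_arm", "body": {"targets": [-0.28,-0.94,0,0,0,0,-0.28,-0.94,0,0,0,0,-0.28,-0.94,0,0,0,0,-0.28,-0.94,0,0,0,0,0,0,0,0,0,0]}}

```text
t: 4.62
position: [0.5088, -0.2762, 0.2409]
ee_rot: [0.126, 0.992, -0.002, 0.001]
ft_force: [-0.1, -1.0, 0.6]
opening: 0.0855
grasp_force: 0.0
```

{"method": "step_arm", "body": {"targets": [0,0,0,0,0,0,0,0,0,0,0,0]}}

```text
t: 4.78
position: [0.5096, -0.2706, 0.2399]
ee_rot: [0.123, 0.992, 0.0, 0.0]
ft_force: [-0.7, 0.3, 0.3]
opening: 0.0856
grasp_force: 0.0
```

Run:
```python
from h import *
s=r.read_state();print(s["t"],s["position"],s["ee_rot"],np.round(s["joint_pos"],3))
p=r.camera_params("wrist");a=r.get_image("wrist");np.savez("w3.npz",**p);cv2.imwrite("pics/w3full.png",a[:,:,::-1])
u,v=proj("wrist",(.514,-.272,.10),p)[0].astype(int);print(u,v,"origin",u-80,v-60)
c=a[v-60:v+60,u-80:u+80]
cv2.imwrite("pics/w3.png",cv2.resize(c[:,:,::-1],None,fx=5,fy=5,interpolation=cv2.INTER_CUBIC))
```

```text
4.7833 [ 0.50962664 -0.27059628  0.23988308] [1.23242786e-01 9.92376354e-01 4.00699436e-04 4.76393730e-04] [ 0.05   0.33   0.467  1.801 -0.17   1.049  1.904]
251 186 origin 171 126
```

View pics/w3.png

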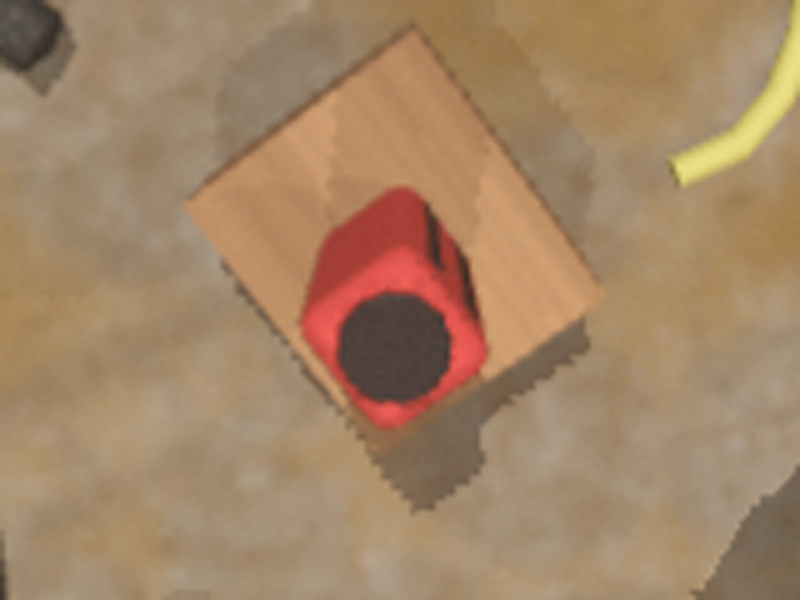

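The block's top corners are at crop (187,203), (412,27), (603,295), and (385,450); the long edge (80 mm) runs (412,27)-(603,295). The cap centre is at (395,347), and the handle is aligned with the block.

Run:
```python
from h import *
p=dict(np.load("w3.npz"))
f=lambda x,y,z:onz("wrist",(171+(x+.5)/5-.5,126+(y+.5)/5-.5),z,p)
A,B,C=f(187,203,.05),f(412,27,.05),f(603,295,.05);print(A,B,C,np.linalg.norm(A-B),np.linalg.norm(B-C))
print("block centre",(A+C)/2,"yaw x",np.degrees(np.arctan2(*(C-B)[1::-1])),"yaw y",np.degrees(np.arctan2(*(B-A)[1::-1])))
print("cap",f(395,347,.13))
s=[f(310,320,.128),f(385,428,.128),f(487,355,.128),f(405,250,.128)]
for i in range(4):d=s[(i+1)%4]-s[i];print(np.linalg.norm(d),np.degrees(np.arctan2(d[1],d[0])))
```

```text
[ 0.4891686  -0.31955156  0.05      ] [ 0.46207408 -0.25701103  0.05      ] [ 0.535894   -0.22715685  0.05      ] 0.06815739680805845 0.07962821282382598
block centre [ 0.5125313  -0.27335421  0.05      ] yaw x 22.019345873181596 yaw y 113.42377008103318
cap [ 0.51339472 -0.27351556  0.13      ]
0.025376707893713244 18.976627295851365
0.023989780450518996 113.04834719468057
0.025266695443062263 -156.70541898726583
0.022079367050990437 -67.0715252501404
```

{"method": "step_arm", "body": {"targets": [0,0,0,0,0,0.019,0,0,0,0,0,0.019,0,0,0,0,0,0.019,0,0,0,0,0,0.019,0,0,0,0,0,0.019]}}

```text
t: 5.25
position: [0.5098, -0.2698, 0.2395]
ee_rot: [0.412, 0.911, 0.001, 0.0]
ft_force: [-0.3, 0.3, -0.4]
opening: 0.0853
grasp_force: 0.0
```

Run:
```python
from h import *
togo((.513,-.2735,.094),np.radians(22.6));print(r.read_state()["joint_pos"])
```

```text
pos [ 0.5098 -0.2698  0.2395] t 5.25 yaw deg 131.4
shift units [-0.247 -0.008  7.274]
turn units [ 1.000e-04 -2.000e-04  3.022e-01]
[-0.04580947  0.34638154  0.59322586  1.80679996 -0.22123278  1.05471232
  1.35242136]
```

{"method": "step_arm", "body": {"targets": [0,0,0,0,0,0.019,0,0,0,0,0,0.019,0,0,0,0,0,0.019,0,0,0,0,0,0.019,0,0,0,0,0,0.019]}}

```text
t: 5.67
position: [0.5098, -0.2698, 0.2394]
ee_rot: [0.661, 0.75, 0.001, -0.0]
ft_force: [-0.5, 0.4, -0.5]
opening: 0.0853
grasp_force: 0.0
```

{"method": "step_arm", "body": {"targets": [0,0,0,0,0,0.019,0,0,0,0,0,0.019,0,0,0,0,0,0.019,0,0,0,0,0,0.019,0,0,0,0,0,0.019]}}

```text
t: 6.08
position: [0.5098, -0.2697, 0.2394]
ee_rot: [0.853, 0.523, 0.001, -0.0]
ft_force: [-0.8, 0.8, 0.4]
opening: 0.0855
grasp_force: 0.0
```

{"method": "step_arm", "body": {"targets": [0,0,0,0,0,0.019,0,0,0,0,0,0.019,0,0,0,0,0,0.019,0,0,0,0,0,0.019,0,0,0,0,0,0.019]}}

```text
t: 6.5
position: [0.5099, -0.2697, 0.2393]
ee_rot: [0.969, 0.249, 0.0, -0.001]
ft_force: [0.4, -0.0, -0.3]
opening: 0.0853
grasp_force: 0.0
```

{"method": "step_arm", "body": {"targets": [0,0,0,0,0,0.01,0,0,0,0,0,0,0,0,0,0,0,0]}}

```text
t: 6.75
position: [0.5098, -0.2702, 0.2392]
ee_rot: [0.975, 0.222, 0.0, -0.0]
ft_force: [0.4, 0.0, 0.5]
opening: 0.0857
grasp_force: 0.0
```

Run:
```python
from h import *
togo((.513,-.2735,.094),np.radians(22.6));print(r.read_state()["joint_pos"])
```

```text
pos [ 0.5098 -0.2702  0.2392] t 6.75 yaw deg 25.61
shift units [0.07  0.226 7.259]
turn units [-0.0001 -0.0001  0.0084]
[-0.34127574  0.47261109  1.04464813  1.82026778 -0.45472537  1.11429547
 -0.2597294 ]
```

{"method": "step_arm", "body": {"targets": [0.07,0.22,0,0,0,0.008,0,0,1,0,0,0,0,0,1,0,0,0,0,0,1,0,0,0,0,0,1,0,0,0]}}

```text
t: 7.17
position: [0.5128, -0.274, 0.1586]
ee_rot: [0.98, 0.197, 0.001, -0.0]
ft_force: [0.1, 0.5, -0.1]
opening: 0.0856
grasp_force: 0.0
```

{"method": "step_arm", "body": {"targets": [0,0,1,0,0,0,0,0,0.9,0,0,0,0,0,0.5,0,0,0,0,0,0,0,0,0,0,0,0,0,0,0]}}

```text
t: 7.58
position: [0.5127, -0.2747, 0.1115]
ee_rot: [0.981, 0.196, 0.0, -0.0]
ft_force: [0.4, -0.2, 0.9]
opening: 0.0853
grasp_force: 0.0
```

Run:
```python
from h import *
togo((.513,-.2735,.094),np.radians(22.6));print(r.read_state()["ft_force"])
```

```text
pos [ 0.5127 -0.2747  0.1115] t 7.58 yaw deg 22.57
shift units [ 0.039 -0.05   0.874]
turn units [-0.     -0.     -0.0001]
[ 0.36325054 -0.17834979  0.85134789]
```

{"method": "step_arm", "body": {"targets": [0.04,-0.05,0.87,0,0,0,0,0,0,0,0,0]}}

```text
t: 7.75
position: [0.5128, -0.2727, 0.0933]
ee_rot: [0.981, 0.196, -0.0, -0.001]
ft_force: [-0.7, 0.5, -0.6]
opening: 0.0856
grasp_force: 0.0
```

{"method": "step_arm", "body": {"targets": [0,0,0,0,0,0,0,0,0,0,0,0,0,0,0,0,0,0,0,0,0,0,0,0,0,0,0,0,0,0], "grip": 0, "newtons": 90}}

```text
t: 8.17
position: [0.5133, -0.2738, 0.0947]
ee_rot: [0.981, 0.195, 0.001, 0.0]
ft_force: [2.1, -1.2, 1.6]
opening: 0.0272
grasp_force: 88.5
```

{"method": "step_arm", "body": {"targets": [0,0,0,0,0,0,0,0,0,0,0,0,0,0,0,0,0,0,0,0,0,0,0,0]}}

```text
t: 8.5
position: [0.5134, -0.2739, 0.0947]
ee_rot: [0.981, 0.195, 0.001, 0.0]
ft_force: [0.2, -0.3, 5.1]
opening: 0.0268
grasp_force: 88.5
```

Run:
```python
from h import *
togo((.513,-.2735,.094),np.radians(22.6));s=r.read_state();print(s["ft_force"],s["ft_torque"],s["joint_pos"])
```

```text
pos [ 0.5134 -0.2739  0.0947] t 8.5 yaw deg 22.52
shift units [-0.008 -0.028  0.034]
turn units [ 0.0001 -0.0002 -0.0002]
[ 0.24822826 -0.34717682  5.14352668] [0.14023621 0.10184608 0.02961668] [-0.20853411  0.65068702  0.88554128  1.93389045 -0.65859262  0.87405573
 -0.15412328]
```

{"method": "step_arm", "body": {"targets": [0,0,-0.4,0,0,0,0,0,-0.8,0,0,0,0,0,-1,0,0,0,0,0,-1,0,0,0,0,0,-1,0,0,0]}}

```text
t: 8.92
position: [0.5122, -0.2733, 0.1785]
ee_rot: [0.981, 0.195, -0.001, -0.0]
ft_force: [0.6, -0.3, -1.3]
opening: 0.0271
grasp_force: 89.4
```

{"method": "step_arm", "body": {"targets": [0,0,-0.3,0,0,0,0.17,-0.47,0,0,0,0,0.34,-0.93,0,0,0,0,0.34,-0.93,0,0,0,0,0.34,-0.93,0,0,0,0]}}

```text
t: 9.33
position: [0.5087, -0.202, 0.1822]
ee_rot: [0.981, 0.195, -0.001, -0.001]
ft_force: [-0.8, 0.2, -0.8]
opening: 0.027
grasp_force: 89.4
```

{"method": "step_arm", "body": {"targets": [0.34,-0.93,0,0,0,0,0.34,-0.93,0,0,0,0,0.34,-0.93,0,0,0,0,0.34,-0.93,0,0,0,0,0.34,-0.93,0,0,0,0]}}

```text
t: 9.75
position: [0.5042, -0.103, 0.1823]
ee_rot: [0.981, 0.196, -0.001, -0.001]
ft_force: [0.6, -0.2, -1.4]
opening: 0.0271
grasp_force: 89.4
```

{"method": "step_arm", "body": {"targets": [0.34,-0.93,0,0,0,0,0.34,-0.93,0,0,0,0,0.34,-0.93,0,0,0,0,0.34,-0.93,0,0,0,0,0.34,-0.93,0,0,0,0]}}

```text
t: 10.17
position: [0.4998, -0.0043, 0.1824]
ee_rot: [0.981, 0.196, -0.001, -0.0]
ft_force: [-0.1, -0.9, -1.6]
opening: 0.0268
grasp_force: 89.4
```

{"method": "step_arm", "body": {"targets": [0.34,-0.8,0,0,0,0,0,0,0,0,0,-0.0188,0,0,0,0,0,-0.0188,0,0,0,0,0,-0.0188,0,0,0,0,0,-0.0188]}}

```text
t: 10.58
position: [0.5, 0.0123, 0.1824]
ee_rot: [0.906, 0.423, -0.001, -0.001]
ft_force: [-0.5, 0.3, -1.3]
opening: 0.027
grasp_force: 89.5
```

{"method": "step_arm", "body": {"targets": [0,0,0,0,0,-0.0188,0,0,0,0,0,-0.0188,0,0,0,0,0,-0.0188,0,0,0,0,0,-0.0188,0,0,0,0,0,-0.0188]}}

```text
t: 11.0
position: [0.5, 0.012, 0.1824]
ee_rot: [0.744, 0.668, -0.001, -0.001]
ft_force: [0.3, -0.2, -1.1]
opening: 0.0271
grasp_force: 89.5
```

{"method": "step_arm", "body": {"targets": [0,0,0,0,0,-0.0188,0,0,0,0,0,-0.0188,0,0,0,0,0,-0.0188,0,0,0,0,0,-0.0188,0,0,0,0,0,-0.0188]}}

```text
t: 11.42
position: [0.4999, 0.012, 0.1824]
ee_rot: [0.518, 0.856, -0.001, -0.001]
ft_force: [0.0, 0.5, -1.0]
opening: 0.0272
grasp_force: 89.5
```

{"method": "step_arm", "body": {"targets": [0,0,0,0,0,-0.0188,0,0,0,0,0,-0.0188,0,0,0,0,0,-0.0188,0,0,0,0,0,-0.0188,0,0,0,0,0,-0.0188]}}

```text
t: 11.83
position: [0.4999, 0.0119, 0.1823]
ee_rot: [0.246, 0.969, -0.0, -0.002]
ft_force: [0.5, 0.4, -1.9]
opening: 0.0272
grasp_force: 89.5
```

Run:
```python
from h import *
togo((.5025,.0098,.16),np.radians(171.3));print(r.read_state()["joint_pos"])
```

```text
pos [0.4999 0.0119 0.1823] t 11.83 yaw deg 151.51
shift units [-0.168 -0.03   1.115]
turn units [-0.0002 -0.0005 -0.055 ]
[-0.56672022  0.27900665  0.55218081  2.03384142 -0.18850388  0.88082428
  1.1628785 ]
```

{"method": "step_arm", "body": {"targets": [0,0,0,0,0,-0.0183,0,0,0,0,0,-0.0183,0,0,0,0,0,-0.0184,-0.14,-0.08,0.8,0,0,0,0,0,0.8,0,0,0]}}

```text
t: 12.25
position: [0.5037, 0.0097, 0.1509]
ee_rot: [0.079, 0.997, 0.0, -0.0]
ft_force: [0.7, -1.1, -2.4]
opening: 0.0268
grasp_force: 89.5
```

{"method": "step_arm", "body": {"targets": [0,0,0.5,0,0,0,0,0,0,0,0,0,0,0,0,0,0,0]}}

```text
t: 12.5
position: [0.503, 0.0094, 0.1409]
ee_rot: [0.079, 0.997, -0.0, -0.001]
ft_force: [-0.1, -0.5, -1.2]
opening: 0.0269
grasp_force: 89.5
```

Run:
```python
from h import *
togo((.5025,.0098,.128),np.radians(171.3))
p=r.camera_params("wrist");a=r.get_image("wrist");np.savez("w4.npz",**p);cv2.imwrite("pics/w4full.png",a[:,:,::-1])
u,v=proj("wrist",(.5025,.0098,.03),p)[0].astype(int);print(u,v,"origin",u-65,v-50)
c=a[v-50:v+50,u-65:u+65]
cv2.imwrite("pics/w4.png",cv2.resize(c[:,:,::-1],None,fx=6,fy=6,interpolation=cv2.INTER_CUBIC))
```

```text
pos [0.503  0.0094 0.1409] t 12.5 yaw deg 170.94
shift units [0.028 0.016 0.643]
turn units [-0.0001 -0.0004 -0.001 ]
252 189 origin 187 139
```

View pics/w4.png

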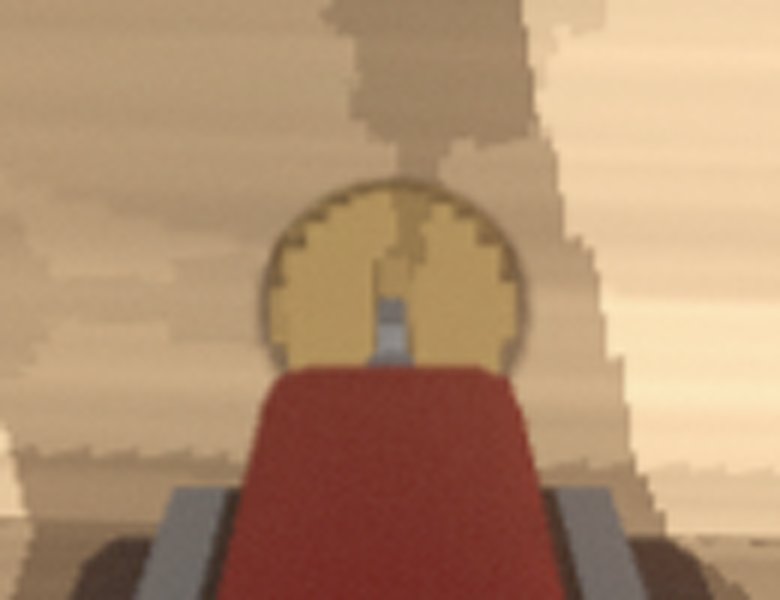

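The blade's tip edge shows at crop (378..405,297), in line with the slot (375..410, far end at y 258). The disc spans x 263..523 with its top at y 180.

Run:
```python
from h import *
p=dict(np.load("w4.npz"));s=r.read_state();T=Ro.from_quat(s["ee_rot"]).as_matrix()
f=lambda x,y,z:T.T@(onz("wrist",(187+(x+.5)/6-.5,139+(y+.5)/6-.5),z,p)-s["position"])*1000
zt=s["position"][2]-.0907
print("blade +x corner",f(391.5,297,zt)[:2],"-> tip",f(391.5,297,zt)[:2]-[7,0])
print("disc top",f(393,180,.03)[:2]-[19.5,0]," disc LR",f(263,311,.03)[:2],f(523,311,.03)[:2]," slot end",f(392.5,258,.03)[:2]-[8.75,0])
print(T.T@(np.array([.5025,.0098,.03])-s["position"])*1000)
```

```text
blade +x corner [ 8.71908603 -0.09071791] -> tip [ 1.71908603 -0.09071791]
disc top [1.88777376 0.11561484]  disc LR [  0.84814219 -19.88806053] [ 0.92404365 20.20464747]  slot end [0.53701632 0.06461844]
[  1.33211732   0.33543182 111.67373652]
```

{"method": "step_arm", "body": {"targets": [0,0,0.4,0,0,0,0,0,0.4,0,0,0,0,0,0.15,0,0,0,0,0,0,0,0,0]}}

```text
t: 12.88
position: [0.5034, 0.009, 0.122]
ee_rot: [0.079, 0.997, -0.0, -0.001]
ft_force: [-0.3, -0.3, -1.2]
opening: 0.027
grasp_force: 89.5
```

{"method": "step_arm", "body": {"targets": [0,0,0.1,0,0,0,0,0,0.1,0,0,0,0,0,0,0,0,0]}}

```text
t: 13.13
position: [0.504, 0.009, 0.1187]
ee_rot: [0.079, 0.997, 0.0, -0.0]
ft_force: [-0.1, -0.3, -1.3]
opening: 0.0271
grasp_force: 89.5
```

{"method": "step_arm", "body": {"targets": [0,0,0.1,0,0,0,0,0,0.1,0,0,0,0,0,0,0,0,0]}}

```text
t: 13.38
position: [0.5039, 0.009, 0.1146]
ee_rot: [0.079, 0.997, 0.0, -0.0]
ft_force: [-0.7, 0.2, -1.6]
opening: 0.0273
grasp_force: 89.5
```

{"method": "step_arm", "body": {"targets": [0,0,0.1,0,0,0,0,0,0.05,0,0,0,0,0,0,0,0,0]}}

```text
t: 13.63
position: [0.5041, 0.009, 0.1118]
ee_rot: [0.079, 0.997, 0.0, -0.0]
ft_force: [-0.1, -0.6, -1.0]
opening: 0.0272
grasp_force: 89.6
```

Run:
```python
from h import *
togo((.5025,.0098,.1130),np.radians(171.3));s=r.read_state();print(s["ft_force"],s["ft_torque"],s["joint_pos"])
```

```text
pos [0.5041 0.009  0.1118] t 13.63 yaw deg 170.92
shift units [ 0.085  0.025 -0.062]
turn units [ 0.     -0.     -0.0011]
[-0.06063293 -0.57910574 -1.02730685] [-0.00920551  0.05637067  0.04709258] [-0.45779144  0.38417004  0.44243091  2.08397656 -0.24517868  0.72248366
  1.55388021]
```

```bash
cat > m.py <<'E'
from h import *
L=[]
for i in range(4): s=r.read_state();L.append([*s["ft_force"],*s["ft_torque"],s["effort"][6]]);r.get_image("wrist")
L=np.array(L);x=Ro.from_quat(s["ee_rot"]).as_matrix()[:,0]
print("t",round(s["t"],2),"pos",np.round(s["position"],4),"yaw",np.degrees(np.arctan2(x[1],x[0])).round(2),"F",L.mean(0)[:3].round(2),"M",L.mean(0)[3:].round(3),"sdMz",L[:,5].std().round(3),"j7",round(s["joint_pos"][6],3))
E
python3 m.py
```

```text
t 13.78 pos [0.5041 0.009  0.1119] yaw 170.92 F [ 0.12 -0.21 -0.66] M [-0.019  0.006  0.034  0.003] sdMz 0.018 j7 1.554
```

{"method": "step_arm", "body": {"targets": [0,0,0,0,0,0.007,0,0,0,0,0,0.007,0,0,0,0,0,0.007,0,0,0,0,0,0]}}

```text
t: 14.17
position: [0.5043, 0.0093, 0.1119]
ee_rot: [0.145, 0.989, 0.0, 0.0]
ft_force: [0.0, 1.1, -1.5]
opening: 0.0267
grasp_force: 89.5
```

```bash
python3 m.py
```

```text
t 14.32 pos [0.5042 0.0092 0.1119] yaw 163.42 F [-0.02  0.72 -1.45] M [ 0.145 -0.095  0.002 -0.098] sdMz 0.021 j7 1.443
```

{"method": "step_arm", "body": {"targets": [0,0,0,0,0,0.007,0,0,0,0,0,0.007,0,0,0,0,0,0.007,0,0,0,0,0,0]}}

```text
t: 14.7
position: [0.5042, 0.0092, 0.1119]
ee_rot: [0.21, 0.978, 0.0, 0.0]
ft_force: [-0.7, 0.4, -0.8]
opening: 0.027
grasp_force: 89.4
```

```bash
python3 m.py
```

```text
t 14.85 pos [0.5043 0.0092 0.112 ] yaw 155.88 F [ 0.16  0.48 -0.86] M [ 0.23  -0.139  0.05  -0.138] sdMz 0.014 j7 1.332
```

{"method": "step_arm", "body": {"targets": [0,0,0,0,0,0.007,0,0,0,0,0,0.007,0,0,0,0,0,0.007,0,0,0,0,0,0]}}

```text
t: 15.23
position: [0.5043, 0.009, 0.1119]
ee_rot: [0.274, 0.962, 0.0, 0.0]
ft_force: [0.1, 1.3, 0.2]
opening: 0.0268
grasp_force: 89.3
```

```bash
python3 m.py
```

```text
t 15.38 pos [0.5042 0.0091 0.1119] yaw 148.31 F [ 0.78  0.83 -1.26] M [ 0.19  -0.178  0.067 -0.139] sdMz 0.024 j7 1.221
```

{"method": "step_arm", "body": {"targets": [0,0,0,0,0,0.005,0,0,0,0,0,0.005,0,0,0,0,0,0]}}

```text
t: 15.68
position: [0.5042, 0.009, 0.1119]
ee_rot: [0.304, 0.953, 0.0, 0.0]
ft_force: [0.6, 0.0, -0.6]
opening: 0.0269
grasp_force: 89.3
```

```bash
python3 m.py
```

```text
t 15.83 pos [0.5042 0.009  0.1119] yaw 144.7 F [ 0.82  0.52 -0.67] M [ 0.175 -0.187  0.046 -0.123] sdMz 0.021 j7 1.168
```

{"method": "step_arm", "body": {"targets": [0,0,0,0,0,0.005,0,0,0,0,0,0.005,0,0,0,0,0,0]}}

```text
t: 16.13
position: [0.5042, 0.009, 0.1119]
ee_rot: [0.333, 0.943, 0.0, 0.0]
ft_force: [1.0, 0.4, -1.4]
opening: 0.0271
grasp_force: 89.5
```

```bash
python3 m.py
```

```text
t 16.28 pos [0.5042 0.009  0.1119] yaw 141.1 F [ 0.96  0.29 -0.74] M [ 0.19  -0.239  0.136 -0.177] sdMz 0.015 j7 1.116
```

{"method": "step_arm", "body": {"targets": [0,0,0,0,0,0.004,0,0,0,0,0,0.004,0,0,0,0,0,0]}}

```text
t: 16.58
position: [0.5043, 0.009, 0.1119]
ee_rot: [0.358, 0.934, 0.0, 0.0]
ft_force: [1.1, 0.6, 0.4]
opening: 0.027
grasp_force: 89.5
```

```bash
python3 m.py
```

```text
t 16.73 pos [0.5043 0.009  0.1119] yaw 138.17 F [ 0.88  0.39 -0.45] M [ 0.121 -0.309  0.147 -0.198] sdMz 0.024 j7 1.073
```

{"method": "step_arm", "body": {"targets": [0,0,0,0,0,0.004,0,0,0,0,0,0.004,0,0,0,0,0,0]}}

```text
t: 17.03
position: [0.5042, 0.009, 0.1119]
ee_rot: [0.381, 0.924, -0.0, 0.0]
ft_force: [0.6, 0.8, -0.9]
opening: 0.0276
grasp_force: 89.5
```

```bash
python3 m.py
```

```text
t 17.18 pos [0.5042 0.009  0.1119] yaw 135.27 F [ 1.17  0.41 -0.81] M [ 0.021 -0.352  0.134 -0.187] sdMz 0.013 j7 1.031
```

{"method": "step_arm", "body": {"targets": [0,0,0,0,0,0.004,0,0,0,0,0,0.004,0,0,0,0,0,0]}}

```text
t: 17.48
position: [0.5042, 0.0089, 0.1119]
ee_rot: [0.404, 0.915, -0.0, 0.0]
ft_force: [1.3, 0.6, -0.5]
opening: 0.0271
grasp_force: 89.5
```

```bash
python3 m.py
```

```text
t 17.63 pos [0.5042 0.0089 0.1119] yaw 132.39 F [ 1.31 -0.05 -0.07] M [-0.041 -0.367  0.146 -0.173] sdMz 0.024 j7 0.99
```

{"method": "step_arm", "body": {"targets": [0,0,0,0,0,0.004,0,0,0,0,0,0.004,0,0,0,0,0,0]}}

```text
t: 17.93
position: [0.5041, 0.0089, 0.1119]
ee_rot: [0.427, 0.904, -0.0, 0.0]
ft_force: [1.3, 0.1, 1.0]
opening: 0.0272
grasp_force: 89.6
```

```bash
python3 m.py
```

```text
t 18.08 pos [0.5041 0.0089 0.1119] yaw 129.51 F [ 1.17 -0.29  0.9 ] M [-0.205 -0.351  0.095 -0.166] sdMz 0.025 j7 0.948
```

{"method": "step_arm", "body": {"targets": [0,0,0,0,0,0.004,0,0,0,0,0,0.004,0,0,0,0,0,0]}}

```text
t: 18.38
position: [0.5041, 0.0089, 0.1119]
ee_rot: [0.45, 0.893, -0.0, -0.0]
ft_force: [1.4, -1.9, 1.2]
opening: 0.0267
grasp_force: 89.8
```

```bash
python3 m.py
```

```text
t 18.53 pos [0.5041 0.0089 0.1119] yaw 126.63 F [ 1.02 -1.18  0.95] M [-0.302 -0.295  0.114 -0.167] sdMz 0.031 j7 0.907
```

{"method": "step_arm", "body": {"targets": [0,0,0,0,0,0.004,0,0,0,0,0,0.004,0,0,0,0,0,0]}}

```text
t: 18.83
position: [0.5041, 0.0089, 0.1119]
ee_rot: [0.472, 0.882, -0.0, -0.0]
ft_force: [-0.1, -0.9, 0.9]
opening: 0.0273
grasp_force: 89.9
```

```bash
python3 m.py
```

```text
t 18.98 pos [0.5041 0.0089 0.1119] yaw 123.75 F [ 0.27 -1.67  1.33] M [-0.434 -0.21   0.096 -0.168] sdMz 0.018 j7 0.866
```

{"method": "step_arm", "body": {"targets": [0,0,0,0,0,0.004,0,0,0,0,0,0.004,0,0,0,0,0,0]}}

```text
t: 19.28
position: [0.504, 0.0089, 0.1119]
ee_rot: [0.494, 0.869, -0.0, -0.0]
ft_force: [0.1, -1.6, 1.4]
opening: 0.0271
grasp_force: 89.9
```

```bash
python3 m.py
```

```text
t 19.43 pos [0.504  0.009  0.1119] yaw 120.87 F [ 0.35 -1.72  1.76] M [-0.513 -0.154  0.12  -0.17 ] sdMz 0.03 j7 0.824
```

{"method": "step_arm", "body": {"targets": [0,0,0,0,0,0.004,0,0,0,0,0,0.004,0,0,0,0,0,0]}}

```text
t: 19.73
position: [0.504, 0.0089, 0.1119]
ee_rot: [0.516, 0.857, -0.0, -0.0]
ft_force: [0.5, -1.6, 1.6]
opening: 0.0273
grasp_force: 89.9
```

```bash
python3 m.py
```

```text
t 19.88 pos [0.504  0.009  0.1119] yaw 117.99 F [ 0.28 -1.95  1.89] M [-0.653 -0.064  0.131 -0.167] sdMz 0.027 j7 0.783
```

{"method": "step_arm", "body": {"targets": [0,0,0,0,0,0.004,0,0,0,0,0,0.004,0,0,0,0,0,0]}}

```text
t: 20.18
position: [0.504, 0.0089, 0.1119]
ee_rot: [0.537, 0.843, -0.0, -0.0]
ft_force: [0.0, -1.6, 1.7]
opening: 0.0271
grasp_force: 90.0
```

```bash
python3 m.py
```

```text
t 20.33 pos [0.504  0.0089 0.1118] yaw 115.11 F [-0.41 -2.38  2.  ] M [-0.728  0.042  0.103 -0.168] sdMz 0.024 j7 0.742
```

{"method": "step_arm", "body": {"targets": [0,0,0,0,0,0.004,0,0,0,0,0,0.004,0,0,0,0,0,0]}}

```text
t: 20.63
position: [0.504, 0.0089, 0.1119]
ee_rot: [0.558, 0.83, -0.0, -0.0]
ft_force: [-0.5, -2.1, 3.2]
opening: 0.0274
grasp_force: 90.0
```

```bash
python3 m.py
```

```text
t 20.78 pos [0.504  0.0089 0.1119] yaw 112.23 F [-0.67 -2.73  3.22] M [-0.826  0.148  0.135 -0.168] sdMz 0.018 j7 0.701
```

Run:
```python
from h import *
p=r.camera_params("wrist");a=r.get_image("wrist")
u,v=proj("wrist",(.5025,.0098,.03),p)[0].astype(int);print(u,v,"origin",u-65,v-60)
c=a[v-60:v+40,u-65:u+65]
cv2.imwrite("pics/w5.png",cv2.resize(c[:,:,::-1],None,fx=6,fy=6,interpolation=cv2.INTER_CUBIC))
```

```text
250 198 origin 185 138
```

View pics/w5.png

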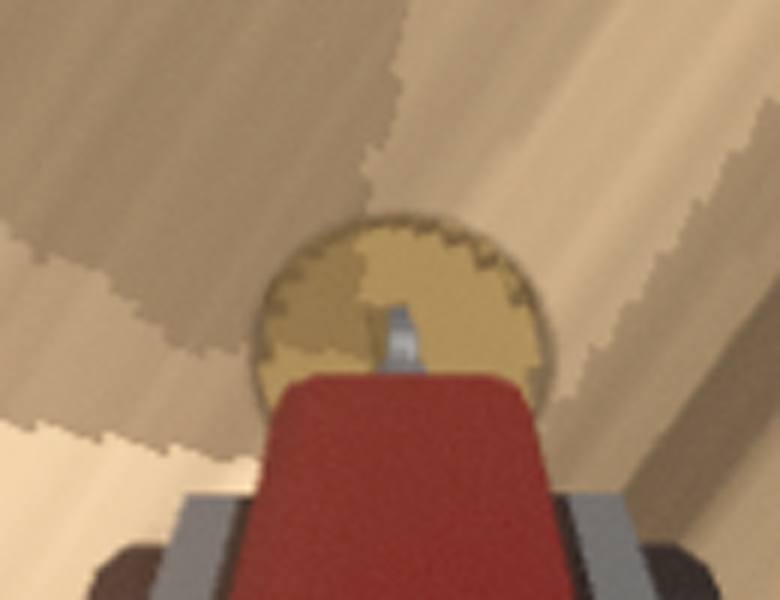

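The wrist view shows the blade still seated in the slot at (403,310) and the disc turned with it. I'll relieve the side load slightly and carry on.

{"method": "step_arm", "body": {"targets": [-0.025,-0.015,-0.02,0,0,0,0,0,0,0,0,0.004,0,0,0,0,0,0.004,0,0,0,0,0,0]}}

```text
t: 21.22
position: [0.5039, 0.0088, 0.112]
ee_rot: [0.579, 0.816, -0.0, -0.0]
ft_force: [0.6, -2.5, -3.1]
opening: 0.0266
grasp_force: 89.1
```

```bash
python3 m.py
```

```text
t 21.37 pos [0.5039 0.0088 0.112 ] yaw 109.37 F [ 0.54 -1.74 -3.52] M [-0.429 -0.277  0.111 -0.166] sdMz 0.024 j7 0.661
```

{"method": "step_arm", "body": {"targets": [0,0,0,0,0,0.004,0,0,0,0,0,0.004,0,0,0,0,0,0]}}

```text
t: 21.67
position: [0.5039, 0.0087, 0.112]
ee_rot: [0.599, 0.801, -0.0, -0.0]
ft_force: [1.5, -1.3, -5.2]
opening: 0.0275
grasp_force: 89.0
```

```bash
python3 m.py
```

```text
t 21.82 pos [0.5039 0.0087 0.1121] yaw 106.49 F [ 1.46 -0.98 -6.37] M [-0.254 -0.406  0.164 -0.206] sdMz 0.042 j7 0.62
```

{"method": "step_arm", "body": {"targets": [0,0,0,0,0,0.003,0,0,0,0,0,0.003,0,0,0,0,0,0]}}

```text
t: 22.12
position: [0.5039, 0.0086, 0.1121]
ee_rot: [0.614, 0.789, -0.0, -0.0]
ft_force: [1.8, -0.6, -8.2]
opening: 0.0271
grasp_force: 88.9
```

```bash
python3 m.py
```

```text
t 22.27 pos [0.5039 0.0086 0.1121] yaw 104.32 F [ 1.53 -0.5  -8.3 ] M [-0.098 -0.442  0.19  -0.22 ] sdMz 0.02 j7 0.59
```

{"method": "step_arm", "body": {"targets": [0,0,0,0,0,0.003,0,0,0,0,0,0.002,0,0,0,0,0,0]}}

```text
t: 22.57
position: [0.5039, 0.0086, 0.1121]
ee_rot: [0.626, 0.78, -0.0, -0.0]
ft_force: [1.0, -0.1, -9.2]
opening: 0.0272
grasp_force: 89.0
```

```bash
python3 m.py; python3 m.py
```

```text
t 22.72 pos [0.5039 0.0086 0.1122] yaw 102.52 F [ 1.5  -0.04 -9.49] M [-0.016 -0.455  0.205 -0.236] sdMz 0.019 j7 0.564
t 22.92 pos [0.5038 0.0086 0.1122] yaw 102.52 F [  1.68   0.12 -10.12] M [ 0.038 -0.457  0.196 -0.208] sdMz 0.022 j7 0.564
```

{"method": "step_arm", "body": {"targets": [0,0,0,0,0,0.003,0,0,0,0,0,0.003,0,0,0,0,0,0]}}

```text
t: 23.22
position: [0.5039, 0.0085, 0.1122]
ee_rot: [0.641, 0.768, -0.0, -0.0]
ft_force: [1.2, -0.6, -10.4]
opening: 0.0271
grasp_force: 89.1
```

```bash
python3 m.py; python3 m.py
```

```text
t 23.37 pos [0.5039 0.0085 0.1122] yaw 100.36 F [  1.72   0.25 -10.78] M [ 0.074 -0.434  0.236 -0.27 ] sdMz 0.009 j7 0.534
t 23.57 pos [0.5039 0.0085 0.1122] yaw 100.36 F [  1.35   0.12 -11.25] M [ 0.104 -0.419  0.238 -0.23 ] sdMz 0.014 j7 0.534
```

{"method": "step_arm", "body": {"targets": [0,0,0,0,0,0.002,0,0,0,0,0,0.002,0,0,0,0,0,0,0,0,0,0,0,0]}}

```text
t: 23.95
position: [0.5039, 0.0085, 0.1122]
ee_rot: [0.65, 0.76, -0.0, -0.0]
ft_force: [1.2, 0.9, -10.4]
opening: 0.0269
grasp_force: 89.1
```

```bash
python3 m.py; python3 m.py
```

```text
t 24.1 pos [0.5039 0.0085 0.1122] yaw 98.92 F [  1.36   0.58 -11.51] M [ 0.149 -0.342  0.252 -0.236] sdMz 0.023 j7 0.514
t 24.3 pos [0.5039 0.0085 0.1122] yaw 98.92 F [  1.14   0.78 -11.85] M [ 0.137 -0.3    0.214 -0.232] sdMz 0.016 j7 0.514
```

{"method": "step_arm", "body": {"targets": [0,0,0,0,0,0.003,0,0,0,0,0,0.002,0,0,0,0,0,0,0,0,0,0,0,0]}}

```text
t: 24.68
position: [0.5039, 0.0085, 0.1122]
ee_rot: [0.662, 0.75, -0.0, -0.0]
ft_force: [-0.4, 0.4, -12.4]
opening: 0.027
grasp_force: 89.2
```

```bash
python3 m.py; python3 m.py;python3 m.py
```

```text
t 24.83 pos [0.5039 0.0085 0.1122] yaw 97.12 F [  0.45   0.69 -12.28] M [ 0.181 -0.242  0.32  -0.289] sdMz 0.024 j7 0.489
t 25.03 pos [0.5039 0.0085 0.1122] yaw 97.12 F [  0.78   0.78 -12.1 ] M [ 0.202 -0.213  0.291 -0.285] sdMz 0.024 j7 0.489
t 25.23 pos [0.5039 0.0085 0.1122] yaw 97.12 F [  0.26   0.63 -12.59] M [ 0.229 -0.189  0.284 -0.286] sdMz 0.028 j7 0.489
```

{"method": "step_arm", "body": {"targets": [0,0,0,0,0,-0.006,0,0,0,0,0,-0.006,0,0,-0.1,0,0,0,0,0,-0.2,0,0,0,0,0,-0.3,0,0,0]}}

```text
t: 25.7
position: [0.5047, 0.0079, 0.1253]
ee_rot: [0.634, 0.773, 0.0, 0.0]
ft_force: [0.4, -0.3, -1.2]
opening: 0.0271
grasp_force: 90.3
```

{"method": "step_arm", "body": {"targets": [0,0,-0.7,0,0,0,0,0,-0.8,0,0,0,0,0,-0.8,0,0,0,0,0,-0.6,0,0,0,0,0,0,0,0,0]}}

```text
t: 26.12
position: [0.5066, 0.0079, 0.1858]
ee_rot: [0.634, 0.774, 0.003, 0.002]
ft_force: [0.1, 0.2, -1.3]
opening: 0.0267
grasp_force: 90.4
```

```bash
python3 m.py
python3 - <<'E'
from h import *
togo((.5134,-.2739,.185),np.radians(22.5))
p=r.camera_params("wrist");a=r.get_image("wrist");np.savez("w6.npz",**p)
s=r.read_state();u,v=proj("wrist",s["position"]-[0,0,.09],p)[0].astype(int);print(u,v,"origin",u-65,v-60)
c=a[v-60:v+40,u-65:u+65]
cv2.imwrite("pics/w6.png",cv2.resize(c[:,:,::-1],None,fx=6,fy=6,interpolation=cv2.INTER_CUBIC))
E
```

```text
t 26.27 pos [0.5039 0.0086 0.1823] yaw 101.43 F [-0.39  0.02 -1.54] M [-0.018 -0.002  0.023 -0.05 ] sdMz 0.042 j7 0.445
pos [0.5036 0.0086 0.1818] t 26.32 yaw deg 101.43
shift units [-13.94   -2.318  -0.16 ]
turn units [-2.000e-04  1.000e-04  2.193e-01]
251 196 origin 186 136
```

View pics/w6.png

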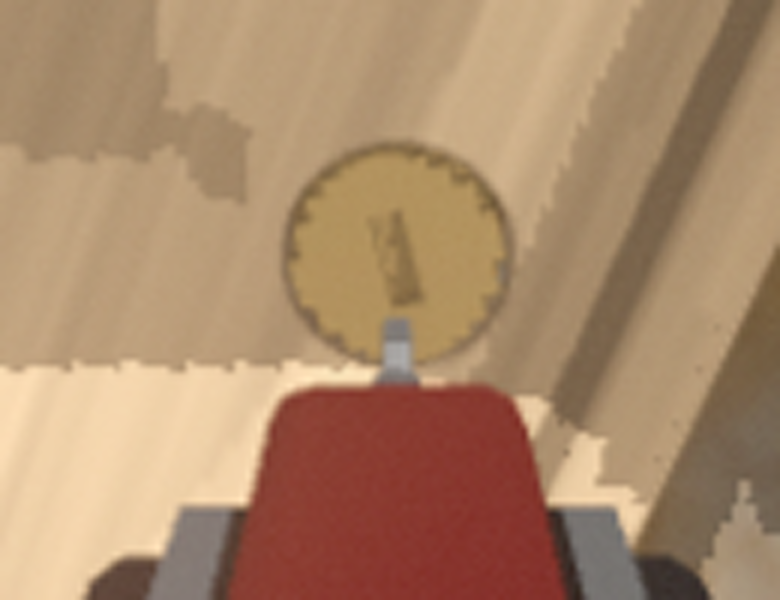

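The blade hangs centred at (397,320), free of the slot, which has turned about 70° in total. Now I'll check the blade's offset in the grasp and go back to the block.

{"method": "step_arm", "body": {"targets": [-0.5,-0.08,-0.1,0,0,0,-0.96,-0.16,-0.1,0,0,0,-0.96,-0.16,0,0,0,0,-0.96,-0.16,0,0,0,0,-0.96,-0.16,0,0,0,0]}}

```text
t: 26.78
position: [0.5067, -0.0812, 0.1859]
ee_rot: [0.633, 0.774, -0.0, -0.0]
ft_force: [0.2, 0.3, -1.6]
opening: 0.0272
grasp_force: 90.4
```

{"method": "step_arm", "body": {"targets": [-0.96,-0.16,0,0,0,0,-0.96,-0.16,0,0,0,0,-0.96,-0.16,0,0,0,0,-0.96,-0.16,0,0,0,0,-0.96,-0.16,0,0,0,0]}}

```text
t: 27.2
position: [0.5098, -0.1786, 0.1858]
ee_rot: [0.634, 0.774, -0.001, -0.0]
ft_force: [-0.0, -0.2, -1.1]
opening: 0.0269
grasp_force: 90.4
```

{"method": "step_arm", "body": {"targets": [-0.96,-0.16,0,0,0,0,-0.96,-0.16,0,0,0,0,-0.96,-0.16,0,0,0,0,-0.96,-0.16,0,0,0,0,-0.96,-0.16,0,0,0,0]}}

```text
t: 27.62
position: [0.513, -0.2758, 0.1857]
ee_rot: [0.633, 0.774, -0.0, -0.001]
ft_force: [0.6, -0.2, -0.7]
opening: 0.0271
grasp_force: 90.4
```

{"method": "step_arm", "body": {"targets": [0,0,0,0,0,0.018,0,0,0,0,0,0.018,0,0,0,0,0,0.018,0,0,0,0,0,0.018,0,0,0,0,0,0.018]}}

```text
t: 28.03
position: [0.513, -0.2749, 0.1857]
ee_rot: [0.826, 0.564, -0.001, -0.0]
ft_force: [0.6, -0.3, -2.2]
opening: 0.027
grasp_force: 90.5
```

{"method": "step_arm", "body": {"targets": [0,0,0,0,0,0.018,0,0,0,0,0,0.018,0,0,0,0,0,0.018,0,0,0,0,0,0.018,0,0,0,0,0,0.018]}}

```text
t: 28.45
position: [0.5132, -0.2747, 0.1858]
ee_rot: [0.95, 0.311, -0.001, -0.0]
ft_force: [0.1, 0.4, -1.8]
opening: 0.0264
grasp_force: 90.5
```

{"method": "step_arm", "body": {"targets": [0,0,0,0,0,0.018,0,0,0,0,0,0.018,0,0,0,0,0,0,0,0,0,0,0,0,0,0,0,0,0,0]}}

```text
t: 28.87
position: [0.5135, -0.2743, 0.186]
ee_rot: [0.979, 0.206, -0.0, -0.0]
ft_force: [1.0, 0.4, -0.9]
opening: 0.0269
grasp_force: 90.5
```

Run:
```python
from h import *
p=dict(np.load("w6.npz"))
f=lambda x,y,z:onz("wrist",(186+(x+.5)/6-.5,136+(y+.5)/6-.5),z,p)
yw=np.radians(101.43);tx=np.array([np.cos(yw),np.sin(yw)]);ty=np.array([np.sin(yw),-np.cos(yw)])
d=(f(397,320,.1818-.0907)-[.5036,.0086,0])[:2]*1000;print("corner tool xy",d@tx,d@ty)
togo((.5134,-.2739,.16),np.radians(22.5));print(r.read_state()["joint_pos"])
```

```text
corner tool xy 6.669339164802471 0.011711911208858367
pos [ 0.5135 -0.2743  0.186 ] t 28.87 yaw deg 23.79
shift units [ 0.005 -0.022  1.299]
turn units [-0.0001  0.0001  0.0036]
[-0.3788456   0.64418266  1.17849553  1.86678133 -0.67117811  1.10122783
 -0.0957765 ]
```

{"method": "step_arm", "body": {"targets": [0,-0.02,0.7,0,0,0.0036,0,0,0.7,0,0,0,0,0,0.6,0,0,0,0,0,0.3,0,0,0,0,0,0,0,0,0]}}

```text
t: 29.28
position: [0.5125, -0.2727, 0.1379]
ee_rot: [0.981, 0.194, -0.002, -0.001]
ft_force: [0.1, 0.5, -1.6]
opening: 0.0271
grasp_force: 90.5
```

{"method": "step_arm", "body": {"targets": [0,0,0.2,0,0,0,0,0,0.2,0,0,0,0,0,0,0,0,0]}}

```text
t: 29.53
position: [0.5135, -0.2736, 0.1318]
ee_rot: [0.981, 0.194, -0.0, -0.0]
ft_force: [-0.5, 0.8, -1.1]
opening: 0.0273
grasp_force: 90.5
```

```bash
python3 m.py
```

```text
t 29.68 pos [ 0.5138 -0.2738  0.1325] yaw 22.38 F [ 0.51  0.27 -1.06] M [ 0.001  0.038 -0.017  0.011] sdMz 0.03 j7 -0.065
```

{"method": "step_arm", "body": {"targets": [0,0,0.4,0,0,0,0,0,0.5,0,0,0,0,0,0.5,0,0,0,0,0,0.3,0,0,0,0,0,0,0,0,0]}}

```text
t: 30.15
position: [0.5127, -0.2728, 0.0962]
ee_rot: [0.981, 0.194, -0.001, -0.001]
ft_force: [-0.0, -0.0, -1.6]
opening: 0.0272
grasp_force: 90.5
```

{"method": "step_arm", "body": {"targets": [0,0,0.05,0,0,0,0,0,0,0,0,0]}}

```text
t: 30.32
position: [0.5136, -0.2739, 0.0972]
ee_rot: [0.981, 0.194, -0.0, 0.0]
ft_force: [0.2, 0.3, -2.0]
opening: 0.0268
grasp_force: 90.5
```

```bash
python3 m.py
```

```text
t 30.47 pos [ 0.5138 -0.2739  0.0976] yaw 22.37 F [-0.34 -0.22 -1.29] M [-0.017 -0.026  0.028  0.003] sdMz 0.01 j7 -0.029
```

Lower until the collar touches.

{"method": "step_arm", "body": {"targets": [0,0,0.1,0,0,0,0,0,0,0,0,0,0,0,0,0,0,0]}}

```text
t: 30.77
position: [0.5136, -0.2735, 0.0952]
ee_rot: [0.981, 0.194, -0.0, -0.0]
ft_force: [0.1, 0.3, -1.1]
opening: 0.0271
grasp_force: 90.5
```

{"method": "step_arm", "body": {"targets": [0,0,0.05,0,0,0,0,0,0,0,0,0,0,0,0,0,0,0]}}

```text
t: 31.02
position: [0.5137, -0.2737, 0.0947]
ee_rot: [0.981, 0.194, 0.0, -0.0]
ft_force: [-1.1, 2.1, 2.8]
opening: 0.0269
grasp_force: 91.0
```

{"method": "step_arm", "body": {"targets": [0,0,0,0,0,0,0,0,0,0,0,0,0,0,0,0,0,0,0,0,0,0,0,0,0,0,0,0,0,0], "grip": 1}}

```text
t: 31.43
position: [0.5137, -0.2736, 0.0942]
ee_rot: [0.981, 0.194, -0.0, -0.0]
ft_force: [-0.4, 0.9, 0.7]
opening: 0.0845
grasp_force: 0.0
```

{"method": "step_arm", "body": {"targets": [0,0,0,0,0,0,0,0,-0.5,0,0,0,0,0,-1,0,0,0,0,0,-1,0,0,0,0,0,-1,0,0,0]}}

```text
t: 31.85
position: [0.5134, -0.2739, 0.1656]
ee_rot: [0.981, 0.194, -0.0, 0.0]
ft_force: [0.6, 0.2, 0.9]
opening: 0.0855
grasp_force: 0.0
```

{"method": "step_arm", "body": {"targets": [0,0,-1,0,0,0,0,0,-1,0,0,0,0,0,-1,0,0,0,0,0,0,0,0,0,0,0,0,0,0,0]}}

```text
t: 32.27
position: [0.514, -0.2741, 0.2257]
ee_rot: [0.981, 0.194, 0.001, 0.0]
ft_force: [-0.1, 0.5, -0.9]
opening: 0.0854
grasp_force: 0.0
```

Run:
```python
from h import *
print(r.read_state()["position"])
p=r.camera_params("wrist");a=r.get_image("wrist");b=r.get_image("scene")
u,v=proj("wrist",(.5134,-.2739,.09),p)[0].astype(int)
c=cv2.resize(a[v-60:v+60,u-65:u+65],None,fx=3,fy=3);d=cv2.resize(b[170:290,140:330],None,fx=2,fy=3)
cv2.imwrite("pics/end.png",np.hstack([c,d])[:,:,::-1])
```

```text
[ 0.51396697 -0.27409319  0.22566053]
```

View pics/end.png

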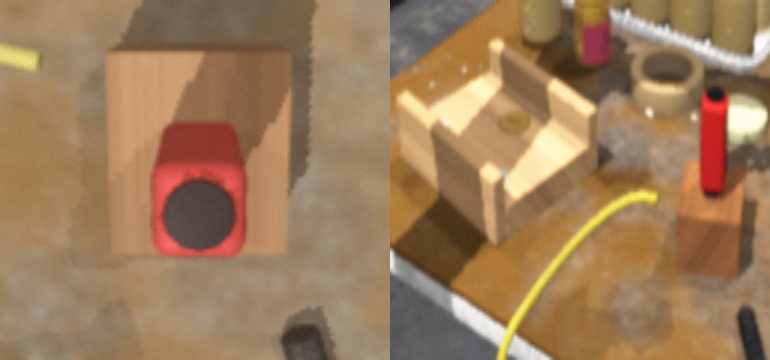

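The screwdriver stands upright and home in the block (cap at (200,214) in the left half), with the robot clear of it and the rail closed against the board.

```bash
python3 -c "
from plant import r
print(r.finish_job())"
```

```text
the job is handed in; nothing more can be done
None
```

I tightened the cam to about 0.30 N m (estimated bolt tension about 26 N), stood the screwdriver back home in its block, moved the robot clear and handed the job in at about 32 s; no verdict was returned.

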